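Gauge the worn washer foot

TASK

One of the four rubber washer feet has worn shorter than the rest: pick it out and set it flat in the shallow steel dish, marked face up, and let go of it. Then take the hardness gauge from its leaning stand, hold it upright with its tip inside the ring moulded at the centre of that foot's top, and press gently until the sprung plunger is about halfway in. Finish still holding it there, in the gripper, with a steady light push, and leave the other feet and everything else on the ledge where they are.

Things in the scene. Friction and masses are not known exactly. Their poses are not given: they have to be found in the camera images.
- foot_worn: The worn foot: a black rubber cylinder 40 mm across and only 22 mm tall (its three neighbours are 34 mm tall), loose, about 30 g, standing on the ledge. Origin at the centre of its underside, z up.
- foot_worn_spot (a point): The marked spot: centre of the worn foot's top face (22 mm above its underside), inside a thin raised moulded ring 17 mm across.
- foot_a: A good foot: same rubber cylinder, 40 mm across, 34 mm tall, loose. Origin at the centre of its underside. Leave it where it is.
- foot_b: A good foot like foot_a.
- foot_c: A good foot like foot_a.
- dish: Shallow round steel dish fixed to the ledge: 70 mm outside, 60 mm inside diameter, flat inner floor 4 mm above the ledge, rim 8 mm above the ledge. Origin at the centre of its underside (ledge height), z up.
- stand: Black gauge stand fixed to the ledge: a base plate 110 x 80 x 8 mm with a square tube, 40 mm outside and 26 mm bore, leaning 20 degrees from vertical with its mouth towards the stand's -x. The middle of the tube's mouth lies on the stand's own z axis, 75 mm above the ledge; the bore is 68 mm deep. Origin on the ledge straight under the mouth's middle; z up.
- gauge: Hardness gauge, loose, about 170 g, leaning in the stand with its shoulder on the tube's mouth; draw it out over 60 mm along its z. Origin: shoulder, centre of the underside of the square aluminium head 34 x 34 x 68 mm; z runs up the gauge. Small dial on the +x face, grip the clear y faces. Below the head: steel nose 22 mm across to z = -40 mm, free plunger tip at -58 mm.
- plunger (a joint): Travel of the gauge's sprung plunger (7 mm thick) into the nose, m: 0 free, 0.012 fully in (halfway: 0.006). Spring 250 N/m with about 0.5 N preload, so about 2 N at halfway.
- gauge_tip (a point): Rounded tip end of the plunger, on the gauge's axis; it moves with the plunger.
- canister: Bystander: frosted acrylic canister with a hinged white lid, 98 mm across, 142 mm tall. Origin at the centre of its underside.
- funnel: Bystander: blue plastic funnel standing mouth down, 110 mm across, 105 mm tall. Origin at the centre of its underside.
- bowl: Bystander: white ceramic bowl, 116 mm across, 45 mm tall. Origin at the centre of its underside.
- peg_ring: Bystander: steel ring lying flat with wooden clothes pegs on it, about 172 mm across, 8 mm thick. Origin at its centre on the ledge.
Not all that is in view belongs to the job. What is shaped like the foot_worn but green or white is not meant.

How it is judged:
By the outcome, as a careful person would: the job done as asked, in the order asked, and still so for the second after the job is handed in, while the arm keeps its last pose, push and grip.
It also fails if it takes over 58 s, if anything falls off the work surface, if the arm or the gripper's body presses on something with over 40 N, if the wrist force passes 120 N, or if a joint passes its speed limit or range.

ROBOT

A 6-joint arm with a two-finger parallel gripper is mounted at the origin on the work surface. World frame = base frame: x ahead of the robot, y to its left, z up, the work surface at z = 0. Lengths are in m, angles in rad, forces in N, time in s.
With the tool pointing down it reaches from about 0.275 to 0.825 m from the base axis. Payload 5.2 kg.
Tool frame: the origin (TCP) lies midway between the tips of the shut fingers; the grasp point (between the pads) lies 19 mm behind it; z points along the fingers, y is the line along which they close (so a half turn about z gives the same grasp; the last joint's range is limited). The gripper opens to 93 mm and grips with 3 to 60 N. Pads are 15 mm wide; open, the fingers measure 128 mm over their backs; the gripper's body (75 mm by 188 mm) begins 65 mm behind the grasp point.
Start: joints at [-1.502, 0.259, 1.535, -0, 1.348, -0.203], TCP at [0.148, -0.53, 0.219] pointing down, gripper open.
Joint ranges: [-3.14, 3.14], [-0.91, 2.08], [0.19, 2.58], [-1.22, 4.36], [0.22, 2.71], [-3.12, 3.12]. Speed limits (rad/s): [2.57, 2.57, 3.14, 3.14, 3.14, 3.14].

INTERFACE

Orientations are given as a unit quaternion [w, x, y, z].
In Python, from bench import monitor, optics, r gives the robot as it stands.
- The arm moves only by the shell command python3 -m creep 'ROWS' [OPENING] [FORCE]. ROWS is JSON, a list of rows, each a list of 2 entries, a list of its own where there are three numbers: the shift along the tool's x, y, z in units of 50 mm (1.0 is 50 mm), then the turn about the tool's z in units of 8 degrees (1.0 is 8 degrees). A call has 1 to 8 rows; each row shifts and turns the commanded pose from where the row before left it, along the tool's axes as they then stand; what a row does not reach is not made up. A row lasts 1/10 s, in which the tool goes at most 50 mm and 8.59 degrees, less where a joint would pass 70% of its speed; a pose out of reach is approached as far as the arm can. A call is refused whole if a number of a shift passes 1 or a number of a turn 1, either way. A call with a gripper value outside its range is refused whole. OPENING is the finger opening in mm, from 0 to 93, set as the call begins (- or left out, the last holds). The fingers move at their own pace and stop on an object; FORCE is the grip in N (left out, the last holds). Time passes only in rows, so rows that do not move let the fingers close. It gives the time, the measured TCP pose, the force, the opening and the grip force at its end, in the units of the state.
- monitor.read_state(): the state, without advancing time (a new reading comes with each control period).
- optics.grab_frame(name): name is "scene" or "top" or "wrist"; returns (picture, depth): 400x640x3 uint8, blue, green, red; 400x640 float32, m along the optical axis (not along the pixel's ray), 0 where there is no reading.
- optics.camera_params(name): a dict with "mtx" (3x3 intrinsics, pixels), "k1" (the pictures are not rectified: a ray, as slopes to the right and down, at radius r is drawn at 1 + k1 r^2 times it, then the intrinsics apply), "extrinsics" (4x4, takes a point from world to camera coordinates); the wrist camera has in their place "T_tool_cam" (4x4, takes a point from camera to tool coordinates, whose origin is the TCP and whose axes are the flange's). Camera axes: x right, y up, looking along -z (the intrinsics and any distortion apply to the point x, -y, -z); pixel columns grow to the right and rows downward; lengths in m; the calibration is good to about 2 mm. A picture is of the moment at which its call begins: read the wrist's pose just before it. camera_params takes no time and is no camera call.
- r.hand_in(): hands the job in; it is judged then, once.
The state is a dict: "clock": time; "qpos": joint angles; "qd": joint speeds; "tau": joint torques, N m; "tool_pos": TCP position; "ee_rot": TCP orientation; "wrist_force": force on the tool from outside, world axes, zero at the start; "ft_torque": the same for the moment, N m; "gripper_width": opening from 0.0 (shut) to 1.0 (fully open); "grasp_force": force on a finger pad.
Only numpy, scipy, OpenCV 4.12 (cv2) and the standard library are available. Lean on these libraries where they do the work, as an engineer would, in place of code of your own. Each camera call takes 0.05 s, during which the arm holds its last target. There are 200 camera calls.

## Working session

There is one attempt and no reset: what is moved stays moved. The work goes in short steps, Python scripts to look and compute and a shell command to move; the robot and the scene stay as the last step left them, time stands still between calls to the robot, and variables do not carry over. Pictures are saved under pics/ and viewed, at most 10 in all, crops included, and the job is handed in when it is done.

```bash
mkdir -p pics; ls; python3 - <<'E'
from bench import monitor, optics, r
import cv2, numpy as np
print(monitor.read_state())
for n in ("scene","top"):
    p,d=optics.grab_frame(n); cv2.imwrite(f"pics/{n}0.png",p); np.savez(f"{n}0.npz",p=p,d=d)
    print(n,optics.camera_params(n))
print(optics.camera_params("wrist"))
E
```

```text
pics
{'clock': 0.0, 'qpos': array([-1.50181598e+00,  2.59328593e-01,  1.53609000e+00,  1.24082573e-05,
        1.34798891e+00, -2.02830796e-01]), 'qd': array([-0.00152511, -0.00119596, -0.00047248, -0.00040173, -0.0005136 ,
       -0.00209655]), 'tau': array([ 2.36351007e-04, -4.37304819e+01, -2.84007132e+01,  7.18898233e-02,
        4.11985838e-02, -1.10646906e-04]), 'tool_pos': array([ 0.14763417, -0.52924599,  0.21782269]), 'ee_rot': array([-9.04988513e-04,  9.90778822e-01,  1.35486170e-01,  6.67202406e-05]), 'wrist_force': array([ 0.66611303, -0.08397909,  0.28878598]), 'ft_torque': array([-0.02446191, -0.00601338, -0.0358587 ]), 'grasp_force': 0.0, 'gripper_width': 1.0029367172968657}
scene {'mtx': array([[370.55243683,   0.        , 315.66542894],
       [  0.        , 370.55243683, 198.6157981 ],
       [  0.        ,   0.        ,   1.        ]]), 'k1': -0.04657210719618353, 'extrinsics': array([[-0.72480557,  0.68879808, -0.01463157,  0.40705247],
       [-0.55364618, -0.56968602,  0.60739917,  0.2391698 ],
       [ 0.41003998,  0.44834702,  0.79426203, -1.20591522],
       
[... 358 characters left out ...]
,  0.13695275, -0.55374429],
       [-0.13711337, -0.00411522,  0.99054681, -1.29772301],
       [ 0.        ,  0.        ,  0.        ,  1.        ]])}
{'mtx': array([[353.30027239,   0.        , 319.98775891],
       [  0.        , 353.30027239, 202.83578633],
       [  0.        ,   0.        ,   1.        ]]), 'k1': -0.028278412689913532, 'T_tool_cam': array([[-4.04029220e-04,  9.70256724e-01,  2.42077936e-01,
         6.75446082e-02],
       [ 9.99999912e-01,  3.63762279e-04,  2.11032814e-04,
        -2.42622055e-04],
       [ 1.16697185e-04,  2.42078000e-01, -9.70256785e-01,
        -1.66716427e-01],
       [ 0.00000000e+00,  0.00000000e+00,  0.00000000e+00,
         1.00000000e+00]])}
```

View pics/top0.png

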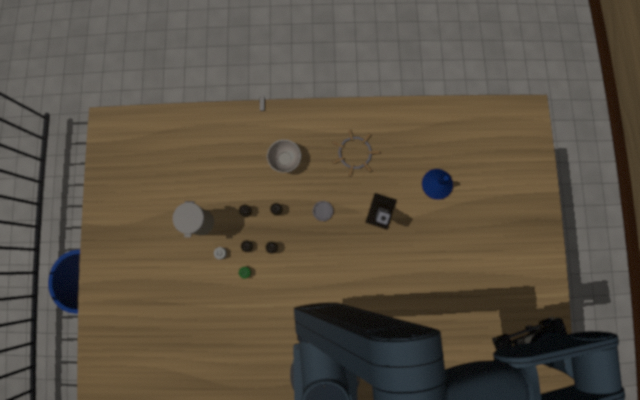

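View pics/scene0.png

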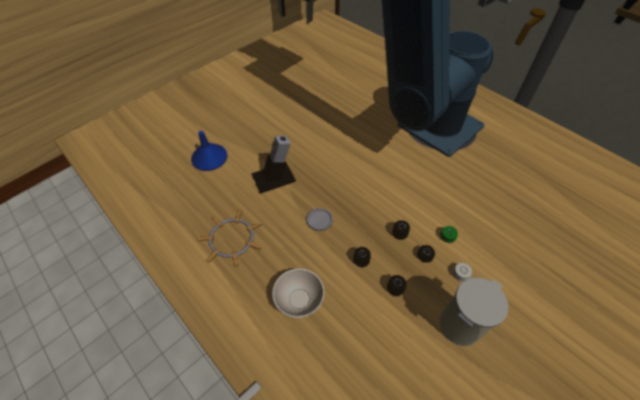

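The top view shows four black feet at (246,211), (277,209), (247,246) and (272,247). It also shows a white foot at (220,254), a green one at (246,272), the dish at (324,211) and the gauge and stand at (381,212). The same items appear in the scene view. Next I'll measure heights.

```bash
cat > h.py <<'E'
import numpy as np, cv2
from bench import monitor, optics, r
from scipy.spatial.transform import Rotation as R
def pose(s):
    T=np.eye(4); q=s["ee_rot"]; T[:3,:3]=R.from_quat([q[1],q[2],q[3],q[0]]).as_matrix(); T[:3,3]=s["tool_pos"]; return T
def cam2world(n,s=None):
    c=optics.camera_params(n)
    return c, (pose(s)@c["T_tool_cam"] if n=="wrist" else np.linalg.inv(c["extrinsics"]))
def slopes(c,uv):
    k=c["k1"]; uv=np.atleast_2d(np.asarray(uv,float)); K=c["mtx"]
    return cv2.undistortPoints(uv[:,None],K,np.array([k,0,0,0,0.])).reshape(-1,2)
def pts(n,uv,d,s=None):   # with depth
    c,T=cam2world(n,s); a=slopes(c,uv); d=np.asarray(d).reshape(-1,1)
    P=np.c_[a[:,:1]*d,-a[:,1:]*d,-d]; return P@T[:3,:3].T+T[:3,3]
def plane(n,uv,z,s=None): # ray onto height z
    c,T=cam2world(n,s); a=slopes(c,uv); v=np.c_[a[:,0],-a[:,1],-np.ones(len(a))]@T[:3,:3].T
    return T[:3,3]+v*((z-T[2,3])/v[:,2])[:,None]
def cloud(n,d,s=None):
    vv,uu=np.mgrid[:400,:640]; return pts(n,np.c_[uu.ravel(),vv.ravel()],d.ravel(),s).reshape(400,640,3)
def snap(name):
    s=monitor.read_state(); p,d=optics.grab_frame("wrist"); cv2.imwrite(f"pics/{name}.png",p); np.savez(f"{name}.npz",p=p,d=d); return s,p,d
E
python3 - <<'E'
from h import *
for n in("top","scene"):
    z=np.load(n+"0.npz"); p,d=z["p"],z["d"]; W=cloud(n,d)
    m=((p.max(2)<45)&(W[...,2]>.012)&(W[...,2]<.05)&(d>0)).astype(np.uint8)
    k,l,st,c=cv2.connectedComponentsWithStats(m)
    for i in range(1,k):
        if 30<st[i,4]<900:
            q=W[l==i]; top=np.percentile(q[:,2],80); t=q[q[:,2]>top-.006]
            print(n,c[i].round(),st[i,4],"zp50,80,95",np.percentile(q[:,2],[50,80,95]).round(4),"xy",((t.min(0)+t.max(0))/2).round(3))
z=np.load("top0.npz");W=cloud("top",z["d"])
for u,v in [(246,211),(277,209),(247,246),(272,247),(324,211),(381,212),(384,216),(300,230),(350,240)]: print((u,v),W[v,u].round(3))
c=np.load("top0.npz")["p"][185:285,170:420]; cv2.imwrite("pics/c1.png",cv2.resize(c,None,fx=3.2,fy=3.2,interpolation=2))
E
```

```text
top [380. 207.] 36 zp50,80,95 [0.0341 0.0429 0.049 ] xy [ 0.537 -0.202  0.043]
top [276. 209.] 93 zp50,80,95 [0.0335 0.0361 0.0388] xy [0.55  0.149 0.035]
top [245. 211.] 107 zp50,80,95 [0.0331 0.0356 0.0383] xy [0.547 0.252 0.035]
top [247. 246.] 91 zp50,80,95 [0.0208 0.0235 0.025 ] xy [0.43  0.248 0.023]
top [272. 247.] 96 zp50,80,95 [0.0338 0.0359 0.0381] xy [0.422 0.162 0.035]
top [352. 384.] 123 zp50,80,95 [0.0136 0.0152 0.0178] xy [-0.031 -0.086  0.015]
scene [523.  32.] 55 zp50,80,95 [0.0309 0.0422 0.0474] xy [-0.719 -0.079  0.043]
scene [554.  36.] 165 zp50,80,95 [0.0314 0.042  0.0476] xy [-0.777  0.022  0.043]
scene [443. 130.] 257 zp50,80,95 [0.033  0.0435 0.0476] xy [0.033 0.033 0.044]
scene [272. 174.] 187 zp50,80,95 [0.0329 0.0432 0.0478] xy [ 0.537 -0.202  0.044]
scene [400. 229.] 203 zp50,80,95 [0.0336 0.0355 0.0367] xy [0.424 0.17  0.035]
scene [426. 253.] 188 zp50,80,95 [0.0222 0.0234 0.0248] xy [0.43  0.253 0.022]
scene [361. 256.] 236 zp50,80,95 [0.034  0.0355 0.0368] xy [0.553 0.152 0.034]
scene [396. 285.] 274 zp50,80,95 [0.0335 0.035  0.0362] xy [0.551 0.258 0.033]
(246, 211) [0.545 0.249 0.033]
(277, 209) [0.549 0.144 0.035]
(247, 246) [0.428 0.248 0.023]
(272, 247) [0.423 0.163 0.031]
(324, 211) [ 0.542 -0.014  0.   ]
(381, 212) [ 0.516 -0.188  0.142]
(384, 216) [ 0.503 -0.196  0.146]
(300, 230) [ 0.479  0.07  -0.002]
(350, 240) [ 0.44  -0.099  0.003]
```

View pics/c1.png

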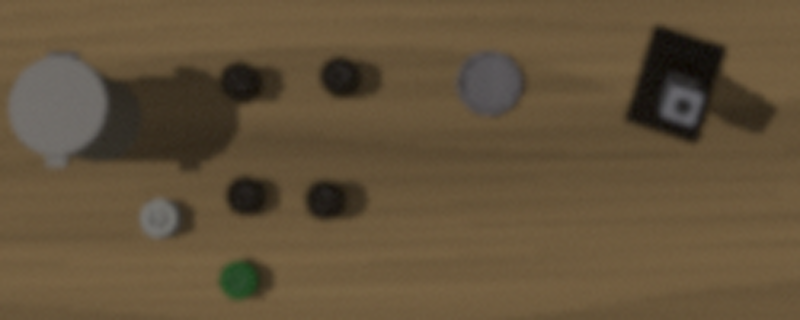

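Foot candidates:

| Foot | Top-view pixel | Measured height |
|---|---|---|
| black | (246,211) | 34 mm |
| black | (277,209) | 34 mm |
| **black** | **(247,246)** | **22 mm** |
| black | (272,247) | 34 mm |
| white (excluded) | (220,254) | – |
| green (excluded) | (246,272) | – |

The crop shows the 22 mm foot at crop pixel (246,195). Both cameras agree on its position, about (0.430, 0.250), so that is the worn one. Moving towards it now.

```bash
cat >> h.py <<'E'
def go(x,y,z,yaw=None):   # yaw: wanted world direction (deg, mod 180) of tool y (closing line); prints units
    s=monitor.read_state(); T=pose(s); Rm=T[:3,:3]
    cy=np.degrees(np.arctan2(Rm[1,1],Rm[0,1])); v=Rm.T@(np.array([x,y,z])-T[:3,3])/.05
    t=0 if yaw is None else -((yaw-cy+90)%180-90)/8   # tool z down
    print("clock",s["clock"],"pos",T[:3,3].round(4),"tilt",Rm[:,2].round(3),"closing dir deg",cy.round(1),"q6",s["qpos"][5].round(2),"\n need units",v.round(2),"turns",round(t,2),"rows",np.ceil(np.abs(np.linalg.norm(v))))
E
python3 -c "
from h import *
go(.40,.25,.2,90)"
```

```text
clock 0.1 pos [ 0.1476 -0.5293  0.2179] tilt [-0.     0.002 -1.   ] closing dir deg -74.4 q6 -0.2 
 need units [  9.05 -13.66   0.38] turns 1.95 rows 17.0
```

```bash
python3 -m creep '[[[0,0,0],1],[[0,0,0],0.95],[[0.3,-0.9,0],0],[[0.3,-0.9,0],0],[[0.3,-0.9,0],0],[[0.3,-0.9,0],0],[[0.3,-0.9,0],0],[[0.3,-0.9,0],0]]' 60; python3 -m creep '[[[0.3,-0.9,0],0],[[0.3,-0.9,0],0],[[0.3,-0.9,0],0],[[0.3,-0.9,0],0],[[0.3,-0.9,0],0],[[0.3,-0.9,0],0],[[0.3,-0.9,0],0],[[0,0,0],0]]'; python3 -c "
from h import *
go(.40,.25,.2,90)"
```

```text
clock: 0.9
tool_pos: [0.2378, -0.2578, 0.2183]
ee_rot: [-0.0, 1.0, -0.001, 0.0]
wrist_force: [0.5, -0.6, 1.4]
gripper_width: 0.646
grasp_force: 0.0
clock: 1.7
tool_pos: [0.3429, 0.061, 0.2185]
ee_rot: [-0.001, 1.0, 0.005, 0.0]
wrist_force: [0.1, -0.5, -0.3]
gripper_width: 0.646
grasp_force: 0.0
clock 1.7 pos [0.3429 0.061  0.2185] tilt [ 0.     0.002 -1.   ] closing dir deg -89.4 q6 1.41 
 need units [ 1.18 -3.77  0.38] turns 0.07 rows 4.0
```

```bash
python3 -m creep '[[[0.3,-0.9,0],0],[[0.3,-0.9,0],0],[[0.3,-0.9,0],0],[[0.2,-0.9,0.3],0],[[0,-0.1,0],0],[[0,0,0],0]]'; python3 - <<'E'
from h import *
s,p,d=snap("w1"); W=cloud("wrist",d,s)
m=((p.max(2)<60)&(W[...,2]>.012)&(W[...,2]<.05)&(d>0)).astype(np.uint8)
k,l,st,c=cv2.connectedComponentsWithStats(m)
for i in range(1,k):
    if st[i,4]>300:
        q=W[l==i]; top=np.percentile(q[:,2],80); t=q[q[:,2]>top-.005]
        print(c[i].round(),st[i,4],np.percentile(q[:,2],[50,80,95]).round(4),((t.min(0)+t.max(0))/2).round(4),np.ptp(t,axis=0).round(3))
go(.43,.25,.2,90)
E
```

```text
clock: 2.3
tool_pos: [0.3975, 0.24, 0.2027]
ee_rot: [0.001, 1.0, 0.001, -0.001]
wrist_force: [0.6, -0.7, -0.4]
gripper_width: 0.649
grasp_force: 0.0
[302.  22.] 1320 [0.0343 0.0352 0.0358] [0.5457 0.2567 0.0337] [0.032 0.038 0.007]
[418.  21.] 1365 [0.0342 0.035  0.0357] [0.547  0.1515 0.0339] [0.03  0.038 0.008]
[308. 150.] 959 [0.0224 0.0231 0.0238] [0.4303 0.2531 0.0216] [0.038 0.037 0.006]
[393. 157.] 1159 [0.0344 0.0351 0.0357] [0.4236 0.1691 0.0339] [0.038 0.039 0.008]
clock 2.35 pos [0.3977 0.2391 0.2032] tilt [-0.002 -0.001 -1.   ] closing dir deg -90.0 q6 1.87 
 need units [ 0.65 -0.22  0.06] turns 0.0 rows 1.0
```

View pics/w1.png

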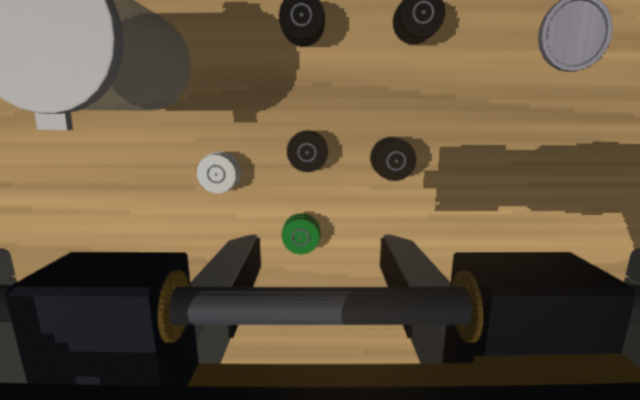

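The wrist crop shows the chosen foot at (308,150): short, black, and with its ring facing up. The white foot is at (218,173) and the green one at (300,235). Descending.

```bash
python3 -m creep '[[[0.65,-0.28,0],0],[[0,0,0.9],0],[[0,0,0.9],0],[[0,0,0.9],0],[[0,0,0],0],[[0,0,0],0]]'; python3 -c "
from h import *
go(.4303,.2527,.010,90)"
```

```text
clock: 2.95
tool_pos: [0.4308, 0.2526, 0.0695]
ee_rot: [0.0, 1.0, -0.001, -0.0]
wrist_force: [0.4, -0.3, 1.2]
gripper_width: 0.644
grasp_force: 0.0
clock 2.95 pos [0.4308 0.2526 0.0695] tilt [-0.001 -0.001 -1.   ] closing dir deg -90.1 q6 1.88 
 need units [-0.01 -0.    1.19] turns -0.02 rows 2.0
```

```bash
python3 -m creep '[[[0,0,0.4],0],[[0,0,0.4],0],[[0,0,0.38],0],[[0,0,0],0],[[0,0,0],0]]' && python3 -m creep '[[[0,0,0],0],[[0,0,0],0],[[0,0,0],0],[[0,0,0],0],[[0,0,0],0],[[0,0,0],0]]' 30 15
```

```text
clock: 3.45
tool_pos: [0.4325, 0.2542, 0.0121]
ee_rot: [-0.001, 1.0, -0.0, 0.002]
wrist_force: [-0.1, 1.2, 0.1]
gripper_width: 0.646
grasp_force: 0.0
clock: 4.05
tool_pos: [0.4312, 0.2542, 0.0105]
ee_rot: [-0.0, 1.0, -0.0, 0.001]
wrist_force: [-1.1, 0.2, 6.3]
gripper_width: 0.426
grasp_force: 15.0
```

```bash
python3 -m creep '[[[0,0,-0.5],0],[[0,0,-0.9],0],[[0,0,-0.9],0],[[0.1,0.8,-0.5],0],[[0.1,0.9,0],0],[[0.1,0.9,0],0],[[0.1,0.9,0],0],[[0.1,0.9,0],0]]'; python3 -m creep '[[[0,0.9,0],0],[[0,0,0],0],[[0,0,0],0]]'; python3 - <<'E'
from h import *
s,p,d=snap("w2"); W=cloud("wrist",d,s)
m=((W[...,0]>.44)&(W[...,0]<.7)&(abs(W[...,1]+.014)<.08)&(W[...,2]>.0045)&(W[...,2]<.012)&(d>0)&(np.ptp(p.astype(int),axis=2)<40)).astype(np.uint8)
k,l,st,c=cv2.connectedComponentsWithStats(m)
for i in range(1,k):
    if st[i,4]>200:
        t=W[l==i]; print(c[i].round(),st[i],((t.min(0)+t.max(0))/2).round(4),np.ptp(t,axis=0).round(3),np.percentile(t[:,2],[5,50,95]).round(4))
go(.542,-.014,.07,90)
E
```

```text
clock: 4.85
tool_pos: [0.4552, 0.0325, 0.1499]
ee_rot: [-0.0, 1.0, 0.0, 0.0]
wrist_force: [0.8, -0.3, -0.9]
gripper_width: 0.427
grasp_force: 15.0
clock: 5.15
tool_pos: [0.4552, -0.0118, 0.1496]
ee_rot: [-0.0, 1.0, -0.002, -0.0]
wrist_force: [-0.0, -0.2, -1.2]
gripper_width: 0.424
grasp_force: 15.0
[314.  88.] [ 273   45   82   87 3958] [ 0.5435 -0.0062  0.0077] [0.069 0.068 0.006] [0.0046 0.0056 0.0093]
clock 5.2 pos [ 0.4551 -0.0107  0.1495] tilt [-0.001  0.001 -1.   ] closing dir deg -90.1 q6 1.3 
 need units [1.74 0.06 1.59] turns -0.01 rows 3.0
```

View pics/w2.png

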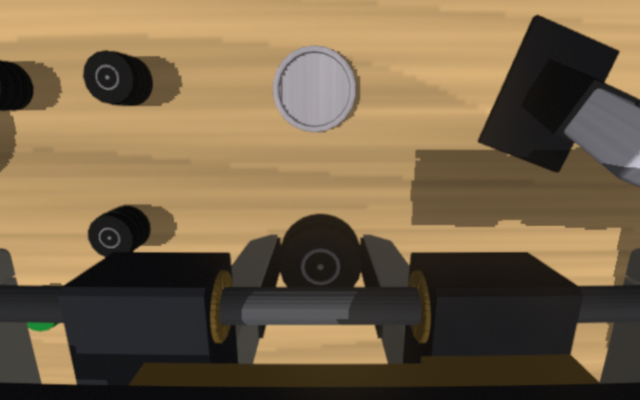

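The foot is held straight, with its ring at (320,267). The dish rim at (314,88) puts its centre at (0.5435, −0.0062), and it measures 69 mm across as expected.

```bash
python3 -m creep '[[[0.9,-0.1,0],0],[[0.87,0,0],0],[[0,0,0.8],0],[[0,0,0.8],0],[[0,0,0.6],0],[[0,0,0.2],0],[[0,0,0],0],[[0,0,0],0]]'; python3 -m creep '[[[0,0,0.1],0],[[0,0,0.1],0],[[0,0,0],0],[[0,0,0],0]]'; python3 -c "
from h import *
go(.544,-.0055,.0145,90)"
```

```text
clock: 6.0
tool_pos: [0.5449, -0.0053, 0.0309]
ee_rot: [0.0, 1.0, 0.0, 0.001]
wrist_force: [0.0, -0.3, -0.3]
gripper_width: 0.422
grasp_force: 15.0
clock: 6.4
tool_pos: [0.544, -0.0061, 0.0199]
ee_rot: [0.0, 1.0, -0.0, 0.0]
wrist_force: [0.8, -0.5, -0.9]
gripper_width: 0.423
grasp_force: 15.0
clock 6.4 pos [ 0.544  -0.0061  0.0199] tilt [ 0. -0. -1.] closing dir deg -90.0 q6 1.36 
 need units [-0.   -0.01  0.11] turns -0.01 rows 1.0
```

```bash
python3 -m creep '[[[0,0,0.05],0],[[0,0,0.04],0],[[0,0,0],0],[[0,0,0],0]]'; python3 -m creep '[[[0,0,0.02],0],[[0,0,0],0],[[0,0,0],0]]'
```

```text
clock: 6.8
tool_pos: [0.5438, -0.006, 0.015]
ee_rot: [-0.0, 1.0, -0.0, -0.0]
wrist_force: [-0.5, -0.2, -0.1]
gripper_width: 0.426
grasp_force: 15.0
clock: 7.1
tool_pos: [0.5441, -0.006, 0.0146]
ee_rot: [0.0, 1.0, -0.0, 0.0]
wrist_force: [-2.2, 0.2, 5.2]
gripper_width: 0.426
grasp_force: 15.0
```

```bash
python3 -m creep '[[[0,0,0],0],[[0,0,0],0],[[0,0,0],0],[[0,0,-0.3],0],[[0,0,-0.8],0],[[0,0,-0.9],0],[[0,0,-0.9],0],[[0,0,-0.9],0]]' 55; python3 -m creep '[[[-0.6,0.6,-0.5],0],[[-0.6,0.7,-0.5],0],[[-0.6,0.7,-0.5],0],[[-0.6,0.7,0],0],[[-0.6,0.7,0],0],[[0,0.3,0],0],[[0,0,0],0],[[0,0,0],0]]'; python3 - <<'E'
from h import *
s,p,d=snap("w3"); W=cloud("wrist",d,s)
print(s["tool_pos"])
# horizontal/sloped patches
g=(W[...,2]>.05)&(W[...,2]<.2)&(d>0)&(W[...,0]>.42)
q=W[g]; print(g.sum(), q.min(0).round(3),q.max(0).round(3))
m=(W[...,0]>.47)&(W[...,0]<.62)&(abs(W[...,1]+.006)<.04)&(W[...,2]>.02)&(W[...,2]<.04)
t=W[m]; print("foot",((t.min(0)+t.max(0))/2).round(4),np.ptp(t,axis=0).round(3),np.median(t[:,2]).round(4))
E
```

```text
clock: 7.9
tool_pos: [0.5436, -0.0059, 0.2057]
ee_rot: [-0.0, 1.0, -0.0, -0.0]
wrist_force: [1.3, -1.3, 0.1]
gripper_width: 0.59
grasp_force: 0.0
clock: 8.7
tool_pos: [0.3972, -0.1872, 0.2766]
ee_rot: [-0.001, 1.0, -0.001, 0.0]
wrist_force: [0.3, 0.2, 0.5]
gripper_width: 0.594
grasp_force: 0.0
[ 0.39717244 -0.18722354  0.2765544 ]
2646 [ 0.48  -0.228  0.05 ] [ 0.555 -0.172  0.146]
foot [ 0.5418 -0.0063  0.025 ] [0.04 0.04 0.01] 0.0265
```

View pics/w3.png

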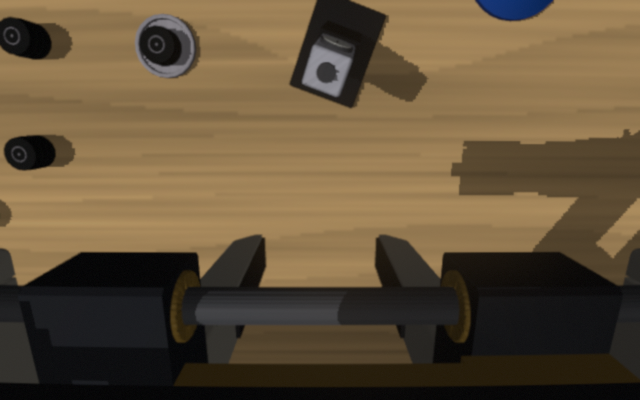

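The foot sits centred in the dish at (157,45) with its ring up, and its top measures 26.5 mm high, so it is flat. The gauge head's top face is at (326,72), leaning towards the robot with the dial on the far side. Next I'll measure the gauge axis.

```bash
python3 - <<'E'
from h import *
z=np.load("w3.npz"); p,d=z["p"],z["d"]; s=monitor.read_state(); W=cloud("wrist",d,s)
# head top face: above .115, near top
m=(W[...,2]>.05)&(W[...,2]<.2)&(d>0)&(W[...,0]>.42)&(np.hypot(W[...,0]-.51,W[...,1]+.2)<.08)
q=W[m]; br=p.max(2)[m]
# RANSAC plane w/ normal near vertical
rng=np.random.default_rng(0); best=(0,)
for _ in range(800):
    a=q[rng.choice(len(q),3,False)]; n=np.cross(a[1]-a[0],a[2]-a[0]); L=np.linalg.norm(n)
    if L<1e-5: continue
    n/=L; n*=np.sign(n[2])
    if n[2]<.85: continue
    i=abs((q-a[0])@n)<.0015
    if i.sum()>best[0]: best=(i.sum(),i)
i=best[1]; t=q[i]; c=t.mean(0); n=np.linalg.svd(t-c)[2][2]; n*=np.sign(n[2])
print("top n",n.round(3),"lean deg",np.degrees(np.arccos(n[2])).round(1),"azim",np.degrees(np.arctan2(n[1],n[0])).round(1),len(t))
e1=np.cross([0,0,1],n); e1/=np.linalg.norm(e1); e2=np.cross(n,e1)
ab=np.c_[(t-c)@e1,(t-c)@e2].astype(np.float32); rc=cv2.minAreaRect(ab); print(rc,"azim e1",np.degrees(np.arctan2(e1[1],e1[0])))
C=c+rc[0][0]*e1+rc[0][1]*e2; print("top centre",C.round(4),"shoulder",(C-.068*n).round(4))
# base plate: dark pixels rayed onto z=.008
b=((p.max(2)<48)&(W[...,2]>.004)&(W[...,2]<.013)&(np.hypot(W[...,0]-.53,W[...,1]+.2)<.1))
rb=cv2.minAreaRect(W[b][:,:2].astype(np.float32)); print("base",rb)
E
```

```text
top n [-0.312  0.117  0.943] lean deg 19.5 azim 159.4 1238
((0.0002608317881822586, -0.0008262749761343002), (0.03258833661675453, 0.033788636326789856), 0.845825731754303) azim e1 -110.56650798245133
top centre [ 0.499  -0.1911  0.1395] shoulder [ 0.5202 -0.1991  0.0754]
base ((0.5371975898742676, -0.2053145319223404), (0.07801008224487305, 0.10725580900907516), 70.50418090820312)
```

The shoulder comes out at a height of 75.4 mm and the lean at 19.5°, both matching the description. The top face measures 33 × 34 mm. The closing line should lie at azimuth about 70°, and I'll grip 50 mm above the shoulder.

```bash
python3 -c "
from h import *
go(.5042,-.1931,.20,69.7)"
```

```text
clock 8.75 pos [ 0.3973 -0.1868  0.2765] tilt [-0.     0.001 -1.   ] closing dir deg -90.0 q6 0.88 
 need units [2.14 0.13 1.53] turns 2.54 rows 3.0
```

```bash
python3 -m creep '[[[0.8,0.1,0],0],[[0.8,0,0],0],[[0.54,0,0],0],[[0,0,0],0.9],[[0,0,0],0.9],[[0,0,0.6],0.74],[[0,0,0.6],0],[[0,0,0],0]]' 60; python3 -c "
from h import *
go(.5042,-.1931,.1034,69.7)"
```

```text
clock: 9.55
tool_pos: [0.5021, -0.1893, 0.2125]
ee_rot: [-0.002, 0.985, -0.175, -0.004]
wrist_force: [0.5, 0.2, 0.4]
gripper_width: 0.645
grasp_force: 0.0
clock 9.55 pos [ 0.5021 -0.1893  0.2125] tilt [-0.007  0.005 -1.   ] closing dir deg -110.2 q6 1.35 
 need units [0.08 0.06 2.18] turns 0.01 rows 3.0
```

```bash
python3 -m creep '[[[0,0.06,0],0],[[0,0,0.6],0],[[0,0,0.6],0],[[0,0,0.4],0],[[0,0,0],0],[[0,0,0],0]]' 60; python3 -c "
from h import *
go(.5042,-.1931,.1034,69.7)"
```

```text
clock: 10.15
tool_pos: [0.5037, -0.1959, 0.1385]
ee_rot: [0.0, 0.984, -0.176, 0.001]
wrist_force: [1.0, 0.3, 0.7]
gripper_width: 0.646
grasp_force: 0.0
clock 10.15 pos [ 0.5037 -0.1959  0.1385] tilt [ 0.002 -0.001 -1.   ] closing dir deg -110.3 q6 1.35 
 need units [-0.01 -0.06  0.7 ] turns -0.0 rows 1.0
```

```bash
python3 -m creep '[[[0,-0.05,0],0],[[0,0,0.35],0],[[0,0,0.35],0],[[0,0,0],0],[[0,0,0],0]]' && python3 -m creep '[[[0,0,0],0],[[0,0,0],0],[[0,0,0],0],[[0,0,0],0],[[0,0,0],0],[[0,0,0],0]]' 25 15; python3 -c "
from h import *
go(.5042,-.1931,.1034,69.7)"
```

```text
clock: 10.65
tool_pos: [0.5041, -0.1935, 0.1031]
ee_rot: [0.0, 0.984, -0.177, 0.001]
wrist_force: [0.6, 0.2, 0.1]
gripper_width: 0.647
grasp_force: 0.0
clock: 11.25
tool_pos: [0.5036, -0.1934, 0.1023]
ee_rot: [0.0, 0.984, -0.177, 0.0]
wrist_force: [-1.7, -0.9, 4.8]
gripper_width: 0.369
grasp_force: 15.0
clock 11.25 pos [ 0.5036 -0.1934  0.1023] tilt [ 0. -0. -1.] closing dir deg -110.3 q6 1.35 
 need units [ 0.01 -0.01 -0.02] turns -0.01 rows 1.0
```

Gripped at 34.3 mm opening, which matches the head width. Next I'll draw it out 36 mm along its axis, leaving about 4 mm of nose in the bore.

```bash
python3 -m creep '[[[-0.06,0,-0.17],0],[[-0.06,0,-0.17],0],[[-0.06,0,-0.17],0],[[-0.06,0,-0.17],0],[[0,0,0],0],[[0,0,0],0]]'; python3 -m creep '[[[0,0,0],0],[[0,0,0],0],[[0,0,0],0],[[0,0,0],0]]' - 4;  python3 - <<'E'
from h import *
p,d=optics.grab_frame("scene"); W=cloud("scene",d); np.savez("s1.npz",p=p,d=d); cv2.imwrite("pics/s1.png",cv2.resize(p[60:220,200:360],None,fx=3.5,fy=3.5))
E
```

```text
clock: 11.85
tool_pos: [0.4923, -0.1891, 0.1362]
ee_rot: [0.0, 0.984, -0.177, 0.0]
wrist_force: [0.4, -0.2, -2.2]
gripper_width: 0.362
grasp_force: 15.0
clock: 12.25
tool_pos: [0.4921, -0.189, 0.1355]
ee_rot: [-0.0, 0.984, -0.177, -0.0]
wrist_force: [0.6, -0.2, -1.5]
gripper_width: 0.366
grasp_force: 4.0
```

View pics/s1.png

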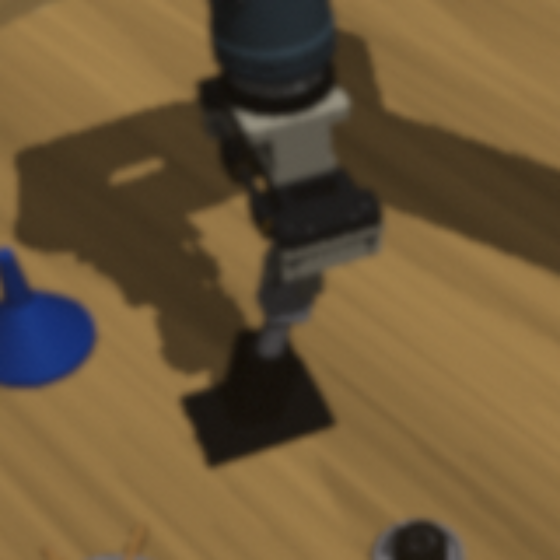

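The nose is still just in the mouth and the gauge is still leaning. I'll swing it upright about the mouth under the light 4 N grip.

```bash
python3 -m creep '[[[0.12,0,-0.04],0],[[0.12,0,-0.03],0],[[0.12,0,-0.02],0],[[0.13,0,-0.01],0],[[0.13,0,0],0],[[0,0,0],0],[[0,0,0],0]]'; python3 - <<'E'
from h import *
s,p,d=snap("w4")
E
```

```text
clock: 13.0
tool_pos: [0.5215, -0.1999, 0.1407]
ee_rot: [-0.0, 0.984, -0.177, 0.0]
wrist_force: [-1.1, -0.0, -1.7]
gripper_width: 0.368
grasp_force: 4.0
```

View pics/w4.png

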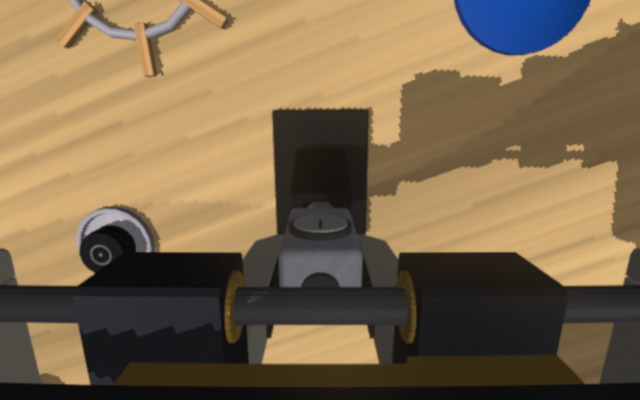

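The head's top face is at (320,265), with the dial at (320,225). I'll fit its plane to get the tilt.

```bash
cat >> h.py <<'E'
def tilt(d,s):
    Wt=cloud("wrist",d,s); T=pose(s); L=(Wt-T[:3,3])@T[:3,:3]   # tool coords
    m=(abs(L[...,1])<.015)&(L[...,2]>-.05)&(L[...,2]<-.02)&(abs(L[...,0])<.035)&(d>0)
    q=L[m]; rng=np.random.default_rng(0); b=0
    for _ in range(600):
        a=q[rng.choice(len(q),3,False)]; n=np.cross(a[1]-a[0],a[2]-a[0]); l=np.linalg.norm(n)
        if l<1e-5 or abs(n[2])/l<.8: continue
        i=abs((q-a[0])@n/l)<.0012
        if i.sum()>b: b=i.sum(); I=i
    t=q[I]; c=t.mean(0); n=np.linalg.svd(t-c)[2][2]; n*=-np.sign(n[2])
    print("top face in tool: centroid",c.round(4),"min",t.min(0).round(4),"max",t.max(0).round(4),"N",b,"tilt x,y deg",np.degrees(n[:2]).round(1))
E
python3 - <<'E'
from h import *
d=np.load("w4.npz")["d"]; s=monitor.read_state(); tilt(d,s)
E
```

```text
top face in tool: centroid [ 0.0093  0.0001 -0.0369] min [ 0.0002 -0.015  -0.0391] max [ 0.0165  0.0149 -0.0348] N 2177 tilt x,y deg [5.1 0.5]
```

It overshot by about 5° towards +x, so I'll move back.

```bash
python3 -m creep '[[[-0.08,0,0],0],[[-0.08,0,0],0],[[0,0,0],0],[[0,0,0],0]]'; python3 - <<'E'
from h import *
s,p,d=snap("w5"); tilt(d,s)
E
```

```text
clock: 13.45
tool_pos: [0.5134, -0.1969, 0.1409]
ee_rot: [0.0, 0.984, -0.177, -0.0]
wrist_force: [0.9, 0.9, -3.0]
gripper_width: 0.365
grasp_force: 4.0
top face in tool: centroid [ 0.0084 -0.0001 -0.0374] min [-0.     -0.015  -0.0387] max [ 0.0154  0.015  -0.0362] N 2124 tilt x,y deg [-1.4  0.1]
```

```bash
python3 -m creep '[[[0.05,0,0],0],[[0,0,0],0],[[0,0,0],0]]'; python3 - <<'E'
from h import *
s,p,d=snap("w6"); tilt(d,s)
E
```

```text
clock: 13.8
tool_pos: [0.5162, -0.1979, 0.1407]
ee_rot: [-0.0, 0.984, -0.177, -0.0]
wrist_force: [-0.7, 0.6, -1.2]
gripper_width: 0.362
grasp_force: 4.0
top face in tool: centroid [ 0.0083  0.0001 -0.0373] min [-0.0003 -0.015  -0.0387] max [ 0.0157  0.015  -0.0357] N 2131 tilt x,y deg [-1.9  0.1]
```

```bash
python3 -m creep '[[[0.06,0,0],0],[[0,0,0],0],[[0,0,0],0]]'; python3 - <<'E'
from h import *
s,p,d=snap("w7"); tilt(d,s); s,p,d=snap("w7"); tilt(d,s)
E
```

```text
clock: 14.15
tool_pos: [0.519, -0.199, 0.1408]
ee_rot: [-0.0, 0.984, -0.177, 0.0]
wrist_force: [-0.2, 0.3, -1.7]
gripper_width: 0.364
grasp_force: 4.0
top face in tool: centroid [ 0.0086 -0.0001 -0.0369] min [-0.0001 -0.015  -0.0383] max [ 0.0157  0.015  -0.0354] N 2170 tilt x,y deg [1.  0.2]
top face in tool: centroid [ 0.0087 -0.     -0.0368] min [-0.0002 -0.015  -0.0382] max [ 0.016   0.015  -0.0352] N 2150 tilt x,y deg [ 1.2 -0.1]
```

The tilt is now within about 1°. I'll clamp firmly, lift straight out and move above the dish.

```bash
python3 -m creep '[[[0,0,0],0],[[0,0,0],0],[[0,0,0],0],[[0,0,-0.2],0],[[0,0,-0.4],0],[[0,0,-0.5],0],[[0,0,-0.5],0],[[0,0,0],0]]' - 30;python3 - <<'E'
from h import *
s,p,d=snap("w8"); tilt(d,s); s,p,d=snap("w8"); tilt(d,s)
go(.5435,-.006,.20)
E
```

```text
clock: 15.05
tool_pos: [0.521, -0.2002, 0.2253]
ee_rot: [0.002, 0.984, -0.177, 0.004]
wrist_force: [0.4, 0.3, -1.6]
gripper_width: 0.365
grasp_force: 30.0
top face in tool: centroid [ 0.0085  0.     -0.0369] min [-0.0002 -0.015  -0.0382] max [ 0.016   0.015  -0.0356] N 2178 tilt x,y deg [-0.1  0.4]
top face in tool: centroid [ 0.0084 -0.0001 -0.0369] min [-0.0004 -0.015  -0.0383] max [ 0.0157  0.0149 -0.0353] N 2131 tilt x,y deg [-1.5  0.4]
clock 15.15 pos [ 0.5191 -0.199   0.2211] tilt [ 0.001 -0.001 -1.   ] closing dir deg -110.3 q6 1.36 
 need units [-0.88 -3.79  0.42] turns 0 rows 4.0
```

```bash
python3 -m creep '[[[-0.12,-0.5,0],0],[[-0.13,-0.6,0],0],[[-0.13,-0.6,0],0],[[-0.13,-0.6,0],0],[[-0.13,-0.6,0],0],[[-0.12,-0.5,0],0],[[-0.12,-0.39,0],0],[[0,0,0],0]]'; python3 -m creep '[[[0,0,0.5],0],[[0,0,0.5],0],[[0,0,0.4],0],[[0,0,0],0],[[0,0,0],0],[[0,0,0],0]]'; python3 - <<'E'
from h import *
s,p,d=snap("w9"); tilt(d,s); s,p,d=snap("w9"); tilt(d,s)
go(.5435,-.006,.20)
p,d=optics.grab_frame("scene"); np.savez("s2.npz",p=p,d=d); cv2.imwrite("pics/s2.png",cv2.resize(p[150:250,260:380],None,fx=6,fy=6,interpolation=2))
E
```

```text
clock: 15.95
tool_pos: [0.5424, -0.0032, 0.2189]
ee_rot: [-0.001, 0.985, -0.175, -0.002]
wrist_force: [0.1, 0.3, -2.3]
gripper_width: 0.362
grasp_force: 30.0
clock: 16.55
tool_pos: [0.5442, -0.0065, 0.1517]
ee_rot: [0.0, 0.984, -0.177, 0.001]
wrist_force: [0.4, 1.0, -1.7]
gripper_width: 0.362
grasp_force: 30.0
top face in tool: centroid [ 0.0087 -0.0001 -0.0369] min [-0.0001 -0.015  -0.0383] max [ 0.0161  0.015  -0.0354] N 2194 tilt x,y deg [ 0.8 -0.1]
top face in tool: centroid [ 0.0087  0.     -0.0368] min [-0.0002 -0.015  -0.0382] max [ 0.016   0.015  -0.0352] N 2190 tilt x,y deg [0.9 0.5]
clock 16.65 pos [ 0.5444 -0.0063  0.152 ] tilt [ 0.002 -0.001 -1.   ] closing dir deg -110.4 q6 1.71 
 need units [-0.02 -0.   -0.96] turns 0 rows 1.0
```

View pics/s2.png

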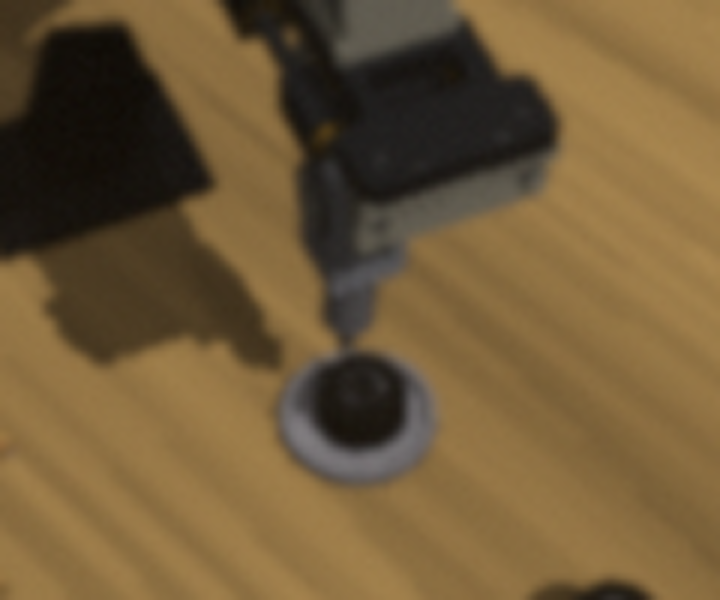

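The plunger tip is at crop (347,345), which is full-frame (317.8,207.5), and the ring centre is at crop (365,388), full-frame (320.8,214.7). I'll compare them by casting rays, and also fit the nose from depth.

```bash
python3 - <<'E'
from h import *
print("tip",plane("scene",[(317.3,207.0)],.063).round(4),"ring",plane("scene",[(320.3,214.2)],.0265).round(4))
z=np.load("s2.npz"); d=z["d"]; W=cloud("scene",d)
near=(np.hypot(W[...,0]-.544,W[...,1]+.006)<.04)&(d>0)
C=np.linalg.inv(optics.camera_params("scene")["extrinsics"])[:3,3]
for lo,hi,rad in[(.066,.08,.0035),(.083,.1,.011),(.1,.118,.011)]:
    m=near&(W[...,2]>lo)&(W[...,2]<hi); q=W[m]; v=np.array([.544,-.006,0])-[C[0],C[1],0]; v/=np.linalg.norm(v)
    c=q.mean(0); print(lo,len(q),c.round(4),"axis~",(c[:2]+v[:2]*rad*.8).round(4))
m=near&(W[...,2]>.02)&(W[...,2]<.03); q=W[m]; print("foot top",((q.min(0)+q.max(0))/2).round(4),np.ptp(q,axis=0).round(3))
E
```

```text
tip [[ 0.5473 -0.0077  0.063 ]] ring [[ 0.5396 -0.005   0.0265]]
0.066 5 [ 0.549  -0.0062  0.0688] axis~ [ 0.5471 -0.0082]
0.083 37 [ 0.5525 -0.0016  0.0916] axis~ [ 0.5465 -0.008 ]
0.1 24 [5.498e-01 2.000e-04 1.057e-01] axis~ [ 0.5438 -0.0062]
foot top [ 0.5411 -0.0054  0.025 ] [0.039 0.039 0.01 ]
```

The scene view puts the tip about 6 mm too far along tool +x. I'll correct most of that, descend to about 7 mm above the foot and check again.

```bash
python3 -m creep '[[[-0.1,0,0],0],[[0,0,0.2],0],[[0,0,0.2],0],[[0,0,0.2],0],[[0,0,0],0],[[0,0,0],0],[[0,0,0],0]]'; python3 - <<'E'
from h import *
go(.5435,-.006,.20)
P=[];D=[]
for _ in range(5):
    p,d=optics.grab_frame("scene"); P.append(p);D.append(d)
p=np.mean(P,0).astype(np.uint8); d=np.median(D,0)
cv2.imwrite("pics/s3.png",cv2.resize(np.clip(p[190:230,295:345].astype(float)*1.8,0,255).astype(np.uint8),None,fx=14,fy=14,interpolation=2))
W=cloud("scene",d); near=(np.hypot(W[...,0]-.544,W[...,1]+.006)<.04)&(d>0)
C=np.linalg.inv(optics.camera_params("scene")["extrinsics"])[:3,3]
v=np.array([.544,-.006,0])-[C[0],C[1],0]; v/=np.linalg.norm(v)
for lo,hi,rad in[(.036,.05,.0035),(.054,.07,.011),(.07,.09,.011)]:
    m=near&(W[...,2]>lo)&(W[...,2]<hi); q=W[m]; c=q.mean(0); print(lo,len(q),c.round(4),"axis~",(c[:2]+v[:2]*rad*.8).round(4))
m=near&(W[...,2]>.02)&(W[...,2]<.03); q=W[m]; print("foot top",((q.min(0)+q.max(0))/2).round(4),np.ptp(q,axis=0).round(3))
E
```

```text
clock: 17.4
tool_pos: [0.5392, -0.0043, 0.121]
ee_rot: [-0.0, 0.984, -0.177, 0.0]
wrist_force: [0.2, 0.5, -1.9]
gripper_width: 0.363
grasp_force: 30.0
clock 17.4 pos [ 0.5392 -0.0043  0.121 ] tilt [ 0. -0. -1.] closing dir deg -110.4 q6 1.71 
 need units [ 0.09  0.   -1.58] turns 0 rows 2.0
0.036 3 [ 0.5422 -0.001   0.0416] axis~ [ 0.5403 -0.003 ]
0.054 34 [5.469e-01 2.000e-04 6.270e-02] axis~ [ 0.5409 -0.0062]
0.07 20 [0.545  0.0021 0.0758] axis~ [ 0.539  -0.0043]
foot top [ 0.5414 -0.0051  0.0248] [0.039 0.038 0.01 ]
```

View pics/s3.png

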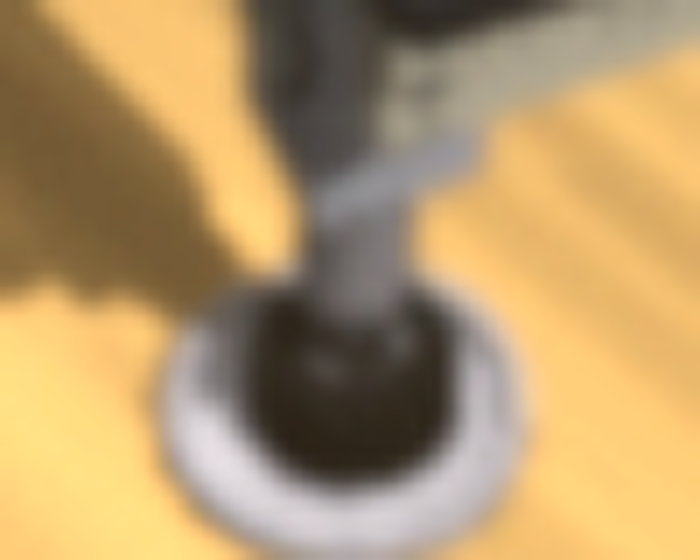

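The nose sits over the ring: its axis is about (0.540, −0.005) and the foot centre is about (0.541, −0.005). The ring's highlights at crop (322,368) and (405,335) lie either side of the plunger. Now I'll press down slowly while watching the force.

```bash
cat > avg.py <<'E'
from h import *
F=[];Z=[]
for _ in range(6):
    s=monitor.read_state(); F.append(s["wrist_force"]); Z.append(s["tool_pos"]); optics.grab_frame("top")
print("t",round(s["clock"],2),"F",np.mean(F,0).round(2),"pos",np.mean(Z,0).round(4))
E
python3 avg.py; for i in 1; do python3 -m creep '[[[0.02,0,0.06],0],[[0,0,0],0],[[0,0,0],0]]' >/dev/null; done; python3 avg.py; python3 -m creep '[[[0,0,0.04],0],[[0,0,0],0],[[0,0,0],0]]' >/dev/null; python3 avg.py;  python3 -m creep '[[[0,0,0.04],0],[[0,0,0],0],[[0,0,0],0]]' >/dev/null; python3 avg.py
```

```text
t 17.9 F [ 0.16  0.17 -1.83] pos [ 0.539  -0.0042  0.121 ]
t 18.5 F [-0.44  0.16 -1.84] pos [ 0.5398 -0.0046  0.1178]
t 19.1 F [ 0.33 -0.2  -1.73] pos [ 0.5398 -0.0046  0.1158]
t 19.7 F [ 0.2  -0.55 -0.82] pos [ 0.5399 -0.0046  0.1139]
```

```bash
python3 -m creep '[[[0,0,0.04],0],[[0,0,0.03],0],[[0,0,0],0],[[0,0,0],0]]' >/dev/null; python3 avg.py; python3 avg.py
```

```text
t 20.4 F [ 0.47 -0.09 -0.17] pos [ 0.54   -0.0046  0.1104]
t 20.7 F [ 0.5  -0.31  0.37] pos [ 0.5399 -0.0046  0.1104]
```

```bash
python3 -m creep '[[[0,0,0.01],0],[[0,0,0],0],[[0,0,0],0]]' >/dev/null; python3 avg.py; python3 avg.py; python3 - <<'E'
from h import *
for _ in range(3):
    s,p,d=snap("wf"); tilt(d,s)
D=[];P=[]
for _ in range(5):
    p,d=optics.grab_frame("scene"); D.append(d);P.append(p)
p=np.mean(P,0);d=np.median(D,0); W=cloud("scene",d); near=(np.hypot(W[...,0]-.542,W[...,1]+.006)<.04)&(d>0)
m=near&(W[...,2]>.02)&(W[...,2]<.03); q=W[m]; print("foot top",((q.min(0)+q.max(0))/2).round(4),np.ptp(q,axis=0).round(3))
C=np.linalg.inv(optics.camera_params("scene")["extrinsics"])[:3,3]
v=np.array([.541,-.005,0])-[C[0],C[1],0]; v/=np.linalg.norm(v)
for lo,hi in[(.042,.058),(.058,.075)]:
    q=W[near&(W[...,2]>lo)&(W[...,2]<hi)]; c=q.mean(0); print(lo,len(q),"axis~",(c[:2]+v[:2]*.0088).round(4))
# lateral check: nose columns vs foot columns (pixels)
for z0,z1 in((.042,.07),(.01,.027)):
    mm=near&(W[...,2]>z0)&(W[...,2]<z1)&(p.max(2)<(255 if z0>.04 else 50)); u=np.where(mm)[1]; print(z0,np.percentile(u,[3,50,97]))
E
```

```text
t 21.3 F [ 1.04 -0.15  0.14] pos [ 0.5399 -0.0046  0.1099]
t 21.6 F [ 1.03 -0.47 -0.36] pos [ 0.5399 -0.0046  0.1099]
top face in tool: centroid [ 0.0086 -0.     -0.0369] min [-0.0002 -0.015  -0.0383] max [ 0.0157  0.015  -0.0356] N 2202 tilt x,y deg [0.2 0.3]
top face in tool: centroid [ 0.0086  0.0001 -0.0369] min [-0.0003 -0.015  -0.038 ] max [ 0.0158  0.015  -0.0355] N 2185 tilt x,y deg [0.5 0. ]
top face in tool: centroid [ 0.0087 -0.     -0.0369] min [-0.0002 -0.015  -0.0383] max [ 0.0159  0.015  -0.0354] N 2187 tilt x,y deg [1.1 0.2]
foot top [ 0.5413 -0.0051  0.0247] [0.04  0.039 0.009]
0.042 29 axis~ [ 0.5418 -0.0061]
0.058 22 axis~ [ 0.5407 -0.005 ]
0.042 [316. 320. 323.]
0.01 [312. 319. 326.]
```

```bash
python3 -m creep '[[[0,0,0.01],0],[[0,0,0],0],[[0,0,0],0],[[0,0,0],0]]'; python3 avg.py; python3 -c "
from bench import r
print(r.hand_in())"
```

```text
clock: 22.45
tool_pos: [0.5399, -0.0046, 0.1093]
ee_rot: [0.0, 0.984, -0.177, 0.0]
wrist_force: [1.2, -0.3, -0.2]
gripper_width: 0.361
grasp_force: 30.0
t 22.7 F [ 0.95 -0.18  0.35] pos [ 0.5399 -0.0046  0.1093]
the job is handed in; nothing more can be done
None
```

I handed the job in at 22.7 s: the worn foot is flat in the dish, ring up, and the gauge is held upright (within about 1°) on its centre, pressing with about 2 N, so the plunger is about halfway in (5.5–6 mm estimated from force and height); the hand-in returned no verdict.

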